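# Close the L-slot stop on the pen-blank cradle

## Task

Lock the pen blank in its cradle: with closed fingertips push the red stop knob along the long slot until it reaches the corner, then push it from its other side along the short slot, fully home to the end, so that it stands in front of the open end of the blank. Only push the knob, gently: do not grip or lift anything, and leave the blank and the other things on the bench as they are. Then move clear.

Things in the scene. Friction and masses are not known exactly. Their poses are not given: they have to be found in the camera images.
- cradle: Fixture fixed to the bench, grey top 244 (its x) x 204 mm (its y), top face 38 mm above the bench; origin on the bench under its centre, z up. An L-shaped slot 16 mm wide is cut in the top (see the slot points). Two wooden cheeks 18 mm high (x -103 to +43, y 8 to 62 mm over both) and a steel back stop 22 mm high hold the blank; else only the knob stands above the top.
- slot_start (a point): Place of the knob's centre at the start of the slot's long run, cradle x -75, y -50 mm, on the top face. The long run goes from here along the cradle's +x to the corner. Axes are the cradle's. (A lathe stands on the bench to the robot's right, y below about -0.15 m: pass with the fingertips 0.38 m up there.)
- slot_corner (a point): Place of the knob's centre in the slot's corner, cradle x +80, y -50 mm, on the top face (the pin stops about 1.5 mm past it). From here the short run goes along the cradle's +y. Axes are the cradle's.
- slot_end (a point): Place of the knob's centre at the closed end of the short run, where it belongs at the end: cradle x +80, y +35 mm, on the top face (the pin stops about 1.5 mm past it). Axes are the cradle's.
- knob_mid (a point): Middle of the red stop knob, on its axis, 24 mm above the cradle's top face. Upright round body 40 mm in diameter, its top 42 mm above the top face, on a flange 48 mm in diameter and 6 mm high that slides on the top face. It starts in the first 45 mm of the long run. It may spin about its own axis, which does not matter.
- blank_mid (a point): Centre of the pen blank, a loose light wooden stick 22 x 150 x 22 mm lying between the cheeks along the cradle's x, its open end at cradle x +48 mm; with the knob home there is a gap of about 8 mm between them. Not to be moved.
- log_mid (a point): Centre of a loose bystander: short upright log with grey bark, 94 mm across, 105 mm high. Leave it alone.
- tin_mid (a point): Centre of a loose bystander: round tan tin with a grey lid, 79 mm across, 47 mm high. Leave it alone.
- block_mid (a point): Centre of a loose bystander: brown sanding block, 52 x 68 x 24 mm. Leave it alone.
- stop_knob: The red stop knob: origin on its axis at the underside of its flange, level with the cradle's top face; z up. A 13 mm pin under it runs in the slot with 1.5 mm play each side, and a wider foot below the plate keeps it captive (2 mm play up and down, so it leans a little when pushed). Loose, about 0.25 kg, slides with plain friction (1 to 4 N) and stays where it is left.
There are look-alikes about, which are no part of the job. What is meant by the stop_knob is not brown, and is the smaller of those in its own colour.

How it is judged:
By the outcome, as a careful person would: the job done as asked, in the order asked, and still so for the second after the job is handed in, with the robot touching nothing.
It also fails if it takes over 54 s, if anything falls off the work surface, if the arm or the gripper's body presses on something with over 40 N, if the wrist force passes 120 N, or if a joint passes its speed limit or range.

## Robot

A 6-joint arm with a two-finger parallel gripper is mounted at the origin on a cart in front of the work surface, level with it; the furniture and walls round the work are solid. World frame = base frame: x ahead of the robot, y to its left, z up, the work surface at z = 0. Lengths are in m, angles in degrees, forces in N, time in s.
With the tool pointing down it reaches from about 0.3 to 0.75 m from the base axis. Payload 8.5 kg.
Tool frame: the origin (TCP) lies on the centre line of the jaws, within the pads' length; the fingertips stand 22 mm ahead of it and the grasp point (between the pads) lies 3 mm ahead of it (env.tip_reach is the distance from the TCP to the fingertips, in m); y points along the fingers, z is the direction in which the jaws open and shut, and the axes are right-handed (so a half turn about y gives the same grasp; the last joint's range is limited). The gripper opens to 85 mm and grips with 20 to 120 N. Pads are 22 mm wide; open, the fingers measure 114 mm over their backs; the gripper's body (76 mm by 85 mm) begins 54 mm behind the grasp point. The pads swing forward as they close: fully open they stand 13 mm farther back than shut.
Start: joints at [57.049, 21.807, 74.336, -0, 83.858, -12.336], TCP at [0.194, 0.515, 0.253] pointing down, gripper open.
Joint ranges: [-178.18, 178.18], [-50.72, 133.34], [12.68, 142.11], [-81.47, 261.47], [9.98, 163.14], [-165.26, 165.26]. Speed limits (degrees/s): [136.94, 136.94, 180, 180, 180, 180].

## Interface

Orientations are given as a 3x3 rotation matrix whose columns are the frame's x, y, z axes.
In Python, from rig import env, get_image gives the robot as it stands. The module is installed in compiled form; this text tells all that it offers.
- The arm moves only by the tool carry_out, never from a script. Its argument "targets" is a list that holds one entry, the list of rows, each a list of 7 numbers: the closure, from 0 (fully open) to 1 (shut), then the shift along the world's x, y, z in mm, then the turn, a rotation vector about the world's x, y, z in degrees. In form: [[[claw, dx, dy, dz, ax, ay, az], ...]]. A call has 1 to 20 rows; each row is the pose to reach, as a shift and turn from the pose commanded when the call began; what a row does not reach only later rows make up. A row lasts 1/12 s, in which the tool goes at most 41.7 mm and 7.16 degrees, less where a joint would pass 70% of its speed; a pose out of reach is approached as far as the arm can. A call with a gripper value outside its range is refused whole. The fingers move at their own pace and stop on an object; "squeeze" is the grip in N (left out, the last holds). Time passes only in rows, so rows that repeat a pose let the fingers close. It gives the time, the measured TCP pose, the force and the opening at its end, in the units of the state.
- env.observe(): the state, without advancing time (a new reading comes with each control period).
- get_image(name): name is "scene" or "top" or "wrist"; returns a dict with "img" (384x512x3 uint8, red, green, blue), "fx", "fy", "cx", "cy" (pixels), "rvec" (rotation vector, rad) and "tvec" (3), from world to camera coordinates, as OpenCV has them. Camera axes: x right, y down, z forward; pixel columns grow to the right and rows downward; lengths in m; the calibration is good to about 2 mm. A picture is of the moment at which its call begins. There is no depth.
- env.close_job(): hands the job in, once; it reports no verdict.
The state is a dict: "time_s": time; "q": joint angles; "qvel": joint speeds; "joint_efforts": joint torques, N m; "position": TCP position; "tool_rot": TCP orientation; "ft_force": force on the tool from outside, world axes, zero at the start; "wrist_torque": the same for the moment, N m; "grip_width": finger opening in m.
Only numpy, scipy, OpenCV 4.12 (cv2) and the standard library are available. Lean on these libraries where they do the work, as an engineer would, in place of code of your own. Each camera call takes 0.05 s, during which the arm holds its last target.

## Working session

There is one attempt and no reset: what is moved stays moved. The work goes in short steps, Python scripts to look and compute and a tool call to move; the robot and the scene stay as the last step left them, time stands still between calls to the robot, and variables do not carry over. Pictures are saved under pics/ and viewed, and the job is handed in when it is done.

Besides the shell and the picture viewer there is one more tool, called by a JSON object that holds its "api" and its "payload", one argument or row to a line. carry_out: Moves the arm, as the interface text tells. Its arguments: {"type":"object","properties":{"targets":{"type":"array"},"squeeze":{"type":"number"}},"required":["targets"]}

```bash
mkdir -p pics; python3 - <<'E'
from rig import env,get_image
import cv2
for n in("scene","top"):
    d=get_image(n); cv2.imwrite(f"pics/{n}0.png",cv2.cvtColor(d["img"],cv2.COLOR_RGB2BGR))
    print(n,d["fx"],d["fy"],d["cx"],d["cy"],d["rvec"],d["tvec"])
o=env.observe();print(o["time_s"],o["position"],o["tool_rot"],o["ft_force"],env.tip_reach)
E
```

```text
scene 460.4121325072565 460.4121325072565 254.02195968828627 199.89893129118616 [ 2.0731558  -0.7785549   0.37245415] [-0.22082331  0.41543342  0.54509677]
top 418.4369534516641 418.4369534516641 260.2108610615699 194.25978624121856 [ 2.17285367 -2.16628979  0.1589465 ] [0.31500855 0.56918354 1.11445657]
0.1 [0.19352172 0.51457947 0.25277447] [[ 9.35966412e-01 -7.00208036e-04  3.52088604e-01]
 [-3.52089200e-01 -1.10391984e-03  9.35965799e-01]
 [-2.66693179e-04 -9.99999146e-01 -1.27976758e-03]] [-0.22679097  0.90130801  0.09734179] 0.022
```

View pics/scene0.png

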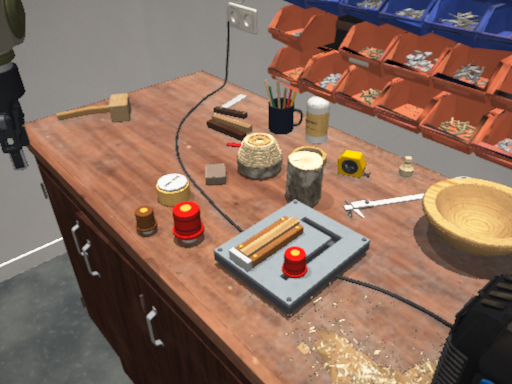

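View pics/top0.png

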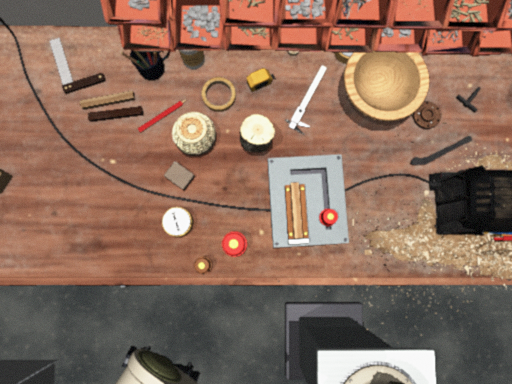

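```bash
python3 - <<'E'
import cv2
a=cv2.imread("pics/top0.png")[140:260,250:370]; cv2.imwrite("pics/t1.png",cv2.resize(a,None,fx=5,fy=5,interpolation=cv2.INTER_CUBIC))
a=cv2.imread("pics/scene0.png")[195:315,210:375]; cv2.imwrite("pics/s1.png",cv2.resize(a,None,fx=4.8,fy=4.8,interpolation=cv2.INTER_CUBIC))
E
```

```text
(no output)
```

View pics/t1.png

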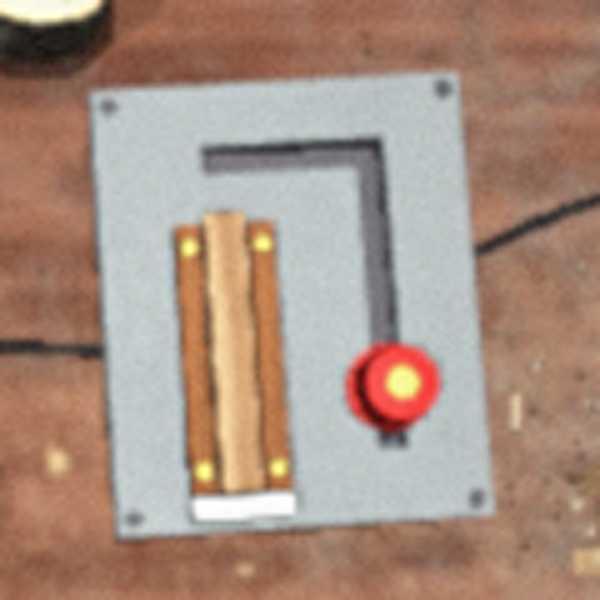

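View pics/s1.png

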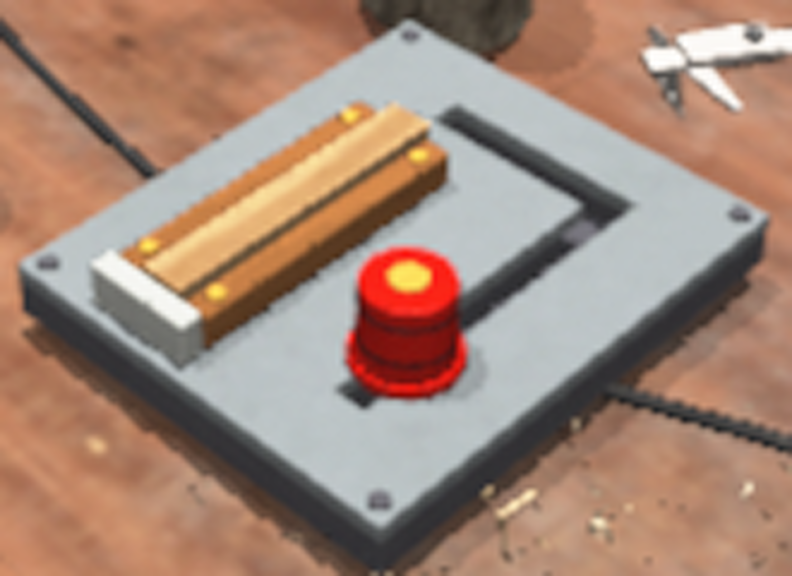

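```bash
cat > h.py <<'E'
import numpy as np,cv2
from scipy.optimize import least_squares
K={"scene":(460.4121325,254.02195969,199.89893129,[2.0731558,-0.7785549,0.37245415],[-0.22082331,0.41543342,0.54509677]),
"top":(418.43695345,260.21086106,194.25978624,[2.17285367,-2.16628979,0.1589465],[0.31500855,0.56918354,1.11445657])}
def proj(n,P):
    f,cx,cy,r,t=K[n]
    return cv2.projectPoints(np.atleast_2d(P).astype(float),np.array(r),np.array(t),np.array([[f,0,cx],[0,f,cy],[0,0,1.]]),None)[0][:,0]
def unproj(n,uv,z):
    f,cx,cy,r,t=K[n];R=cv2.Rodrigues(np.array(r))[0];t=np.array(t)
    d=R.T@np.array([(uv[0]-cx)/f,(uv[1]-cy)/f,1]);c=-R.T@t
    return c+d*(z-c[2])/d[2]
E
python3 - <<'E'
from h import *
tp=(np.array([(92,90),(458,72),(493,513),(118,538),(382,138)])+.5)/5-.5+[250,140]
to=np.array([(122,102),(122,-102),(-122,-102),(-122,102),(88,-58)])
sp=(np.array([(410,20),(768,215),(378,535),(22,265)])+.5)/4.8-.5+[210,195]
so=to[:4]
def W(p,o):
    c,s=np.cos(p[2]),np.sin(p[2]); o=o/1000
    return np.c_[p[0]+c*o[:,0]-s*o[:,1],p[1]+s*o[:,0]+c*o[:,1],np.full(len(o),.038)]
def res(p,w=(1,1)): return np.r_[w[0]*(proj("top",W(p,to))-tp).ravel(),w[1]*(proj("scene",W(p,so))-sp).ravel()]
for w in((1,1),(1,0),(0,1)):
    r=least_squares(res,[.5,-.1,0],args=(w,),x_scale=[.1,.1,.1]);print(r.x[:2],np.degrees(r.x[2]),np.round(r.fun,1))
    if w==(1,1):p=r.x
np.save("p.npy",p)
c,s=np.cos(p[2]),np.sin(p[2])
for n,uv in(("top",(np.array([403,382])+.5)/5-.5+[250,140]),("scene",(np.array([408,276])+.5)/4.8-.5+[210,195])):
    k=unproj(n,uv,.080);d=k[:2]-p[:2];print(n,k,1000*np.array([c*d[0]+s*d[1],-s*d[0]+c*d[1]]))
for nm,o in dict(start=(-75,-50),corner=(80,-50),end=(80,35)).items(): print(nm,W(p,np.array([o])))
E
```

```text
[0.55201018 0.18628677] 3.4898205340911383 [ 0.   0.5  0.4  0.2  0.9  0.7  0.4  0.2  0.8 -0.  -0.1 -0.2  0.5 -0.3
  0.3 -1.8 -1.1 -0.7]
[0.55288442 0.18767755] 3.3815576384263846 [-0.4  0.1 -0.  -0.   0.3  0.4 -0.2 -0.2  0.3 -0.3 -0.  -0.   0.  -0.
 -0.  -0.  -0.  -0. ]
[0.550601   0.18459097] 3.4945638487648996 [ 0.   0.   0.   0.   0.   0.   0.   0.   0.   0.  -0.   0.3  0.7  0.4
  0.4 -0.8 -1.1  0.1]
top [0.50579217 0.13487119 0.08      ] [-49.26202653 -48.50689144]
scene [0.50490762 0.13347794 0.08      ] [-50.22975311 -49.84371812]
start [[0.48019282 0.13181415 0.038     ]]
corner [[0.63490539 0.14124919 0.038     ]]
end [[0.62973134 0.22609157 0.038     ]]
```

{"api": "carry_out", "payload": {
  "targets": [
    [[1,20,-27,0,0,0,2],[1,40,-55,0,0,0,4],[1,60,-82,0,0,0,6],[1,80,-110,0,0,0,8],[1,100,-137,0,0,0,10],[1,120,-165,0,0,0,12],[1,140,-192,0,0,0,14],[1,160,-220,0,0,0,16],[1,180,-247,0,0,0,18],[1,200,-275,0,0,0,20],[1,220,-302,0,0,0,22],[1,235,-330,0,0,0,23],[1,250,-357,0,0,0,24.1],[1,258,-374,0,0,0,24.1],[1,264,-384,0,0,0,24.1],[1,264,-384,0,0,0,24.1],[1,264,-384,0,0,0,24.1],[1,264,-384,0,0,0,24.1]]
  ]
}}

```text
time_s: 1.6
position: [0.4571, 0.1317, 0.2533]
tool_rot: [[0.998, -0.0, -0.062], [0.062, 0.0, 0.998], [-0.0, -1.0, 0.0]]
ft_force: [-0.5, -0.1, 0.6]
grip_width: 0.0001
```

```bash
python3 - <<'E'
from rig import env,get_image
import cv2
for n in("scene","wrist"):
    d=get_image(n); cv2.imwrite(f"pics/{n}1.png",cv2.cvtColor(d["img"],cv2.COLOR_RGB2BGR))
o=env.observe();print(o["time_s"],o["position"],o["tool_rot"],o["ft_force"],o["grip_width"],o["q"])
E
```

```text
1.7 [0.45710016 0.13179805 0.25337633] [[ 9.98053758e-01 -7.15245529e-05 -6.23593673e-02]
 [ 6.23593772e-02  1.45545865e-04  9.98053750e-01]
 [-6.23092002e-05 -9.99999987e-01  1.49722824e-04]] [-0.32825712  0.33134818 -0.41908062] -3.3514412747076614e-05 [ 1.78016013e+00  1.43401862e+01  8.55265908e+01  8.58939221e-03
  8.01370600e+01 -9.17965600e+01]
```

View pics/scene1.png

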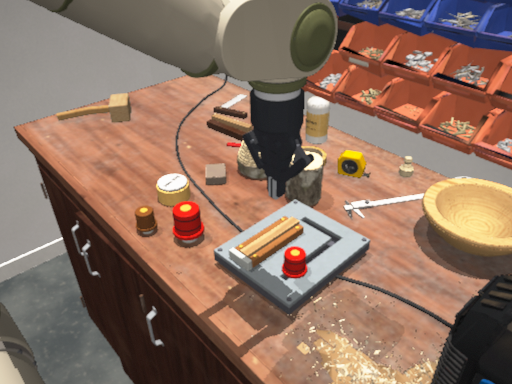

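View pics/wrist1.png

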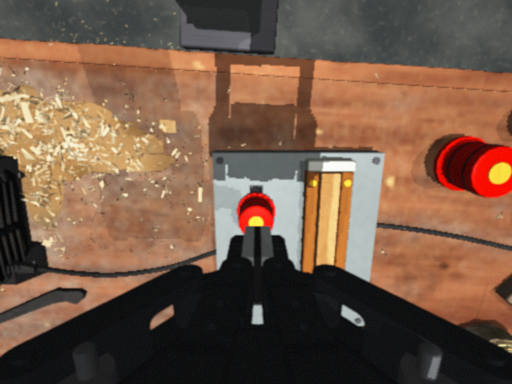

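{"api": "carry_out", "payload": {
  "targets": [
    [[1,0,-1,-30,0,0,0],[1,0,-1,-60,0,0,0],[1,0,-1,-90,0,0,0],[1,0,-1,-120,0,0,0],[1,0,-1,-145,0,0,0],[1,0,-1,-160,0,0,0],[1,0,-1,-170,0,0,0],[1,0,-1,-176,0,0,0],[1,0,-1,-179,0,0,0],[1,0,-1,-179,0,0,0],[1,0,-1,-179,0,0,0],[1,0,-1,-179,0,0,0]]
  ]
}}

```text
time_s: 2.7
position: [0.458, 0.1299, 0.075]
tool_rot: [[0.998, 0.001, -0.061], [0.061, 0.0, 0.998], [0.001, -1.0, -0.0]]
ft_force: [-0.2, -0.2, -0.1]
grip_width: 0.0001
```

```bash
python3 - <<'E'
from rig import env,get_image
import cv2
for n in("scene","wrist"):
    d=get_image(n); im=cv2.cvtColor(d["img"],cv2.COLOR_RGB2BGR)
    if n=="scene": im=cv2.resize(im[170:320,200:380],None,fx=4,fy=4)
    cv2.imwrite(f"pics/{n}2.png",im)
E
```

```text
(no output)
```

View pics/scene2.png

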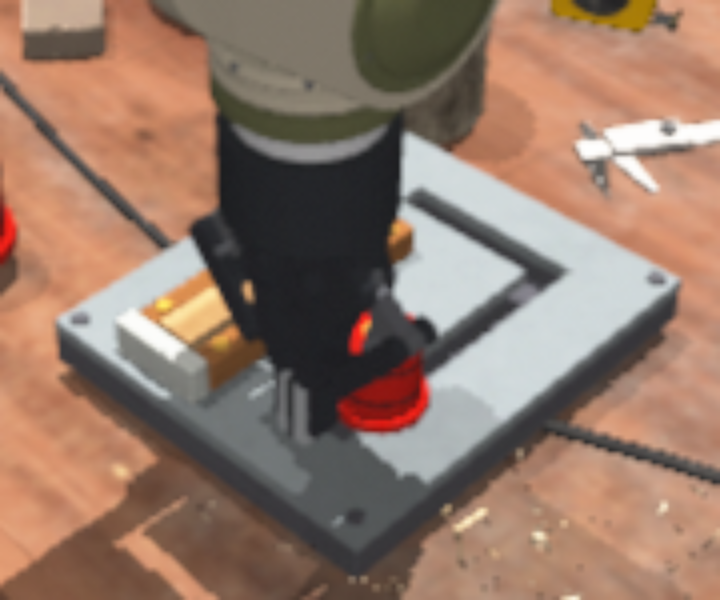

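View pics/wrist2.png

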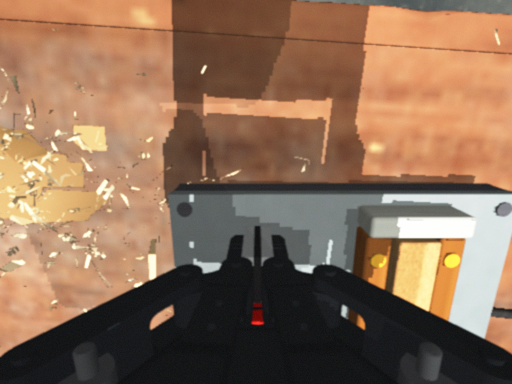

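{"api": "carry_out", "payload": {
  "targets": [
    [[1,4,0.3,0,0,0,0],[1,8,0.5,0,0,0,0],[1,12,0.8,0,0,0,0],[1,14,0.9,0,0,0,0],[1,16,1,0,0,0,0],[1,18,1.1,0,0,0,0],[1,20,1.2,0,0,0,0],[1,22,1.3,0,0,0,0],[1,24,1.5,0,0,0,0],[1,27,1.7,0,0,0,0],[1,30,1.9,0,0,0,0]]
  ]
}}

```text
time_s: 3.72
position: [0.4876, 0.1317, 0.0742]
tool_rot: [[0.998, -0.001, -0.061], [0.061, 0.0, 0.998], [-0.001, -1.0, 0.0]]
ft_force: [-3.3, -0.1, 0.7]
grip_width: -0.0002
```

```bash
python3 - <<'E'
from rig import env,get_image
import cv2
d=get_image("scene"); im=cv2.cvtColor(d["img"],cv2.COLOR_RGB2BGR)
cv2.imwrite("pics/scene3.png",cv2.resize(im[170:320,200:380],None,fx=4,fy=4))
E
```

```text
(no output)
```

View pics/scene3.png

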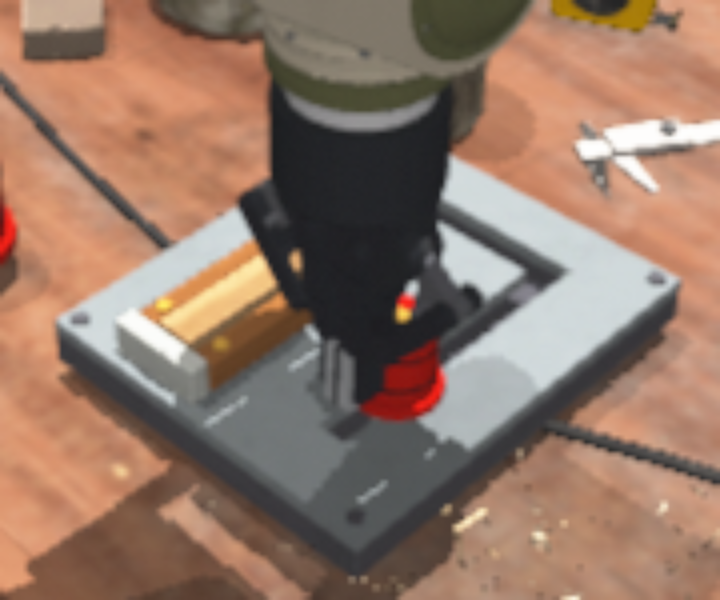

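{"api": "carry_out", "payload": {
  "targets": [
    [[1,5,0.3,0,0,0,0],[1,10,0.6,0,0,0,0],[1,15,0.9,0,0,0,0],[1,20,1.2,0,0,0,0],[1,25,1.5,0,0,0,0],[1,30,1.8,0,0,0,0],[1,35,2.1,0,0,0,0],[1,40,2.4,0,0,0,0],[1,45,2.7,0,0,0,0],[1,50,3,0,0,0,0],[1,55,3.4,0,0,0,0],[1,60,3.7,0,0,0,0],[1,65,4,0,0,0,0],[1,70,4.3,0,0,0,0],[1,75,4.6,0,0,0,0],[1,80,4.9,0,0,0,0],[1,85,5.2,0,0,0,0],[1,90,5.5,0,0,0,0],[1,95,5.8,0,0,0,0],[1,100,6.1,0,0,0,0]]
  ]
}}

```text
time_s: 5.43
position: [0.5881, 0.1378, 0.0743]
tool_rot: [[0.998, -0.0, -0.061], [0.061, -0.0, 0.998], [-0.0, -1.0, -0.0]]
ft_force: [-3.7, -1.0, 0.4]
grip_width: -0.0002
```

```bash
python3 - <<'E'
from rig import env,get_image
import cv2
d=get_image("scene"); im=cv2.cvtColor(d["img"],cv2.COLOR_RGB2BGR)
cv2.imwrite("pics/scene4.png",cv2.resize(im[170:320,200:380],None,fx=4,fy=4))
d=get_image("top"); im=cv2.cvtColor(d["img"],cv2.COLOR_RGB2BGR)
cv2.imwrite("pics/top4.png",cv2.resize(im[100:260,230:390],None,fx=3.7,fy=3.7))
E
```

```text
(no output)
```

View pics/scene4.png

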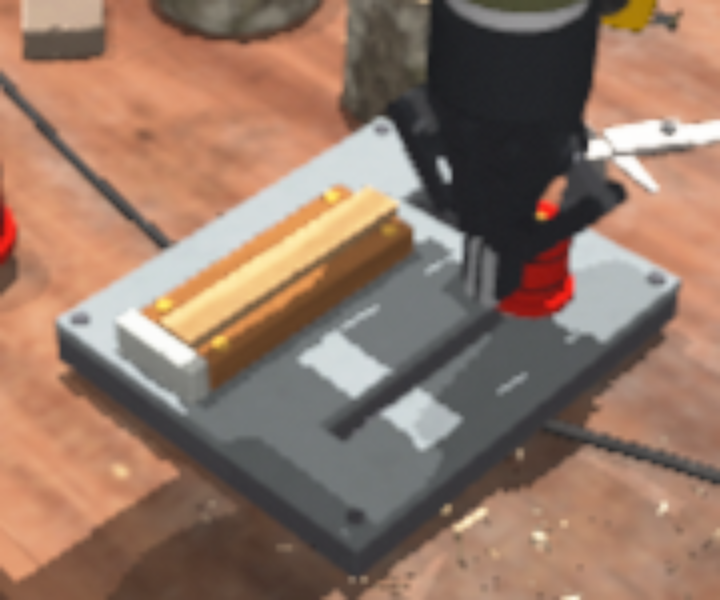

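View pics/top4.png

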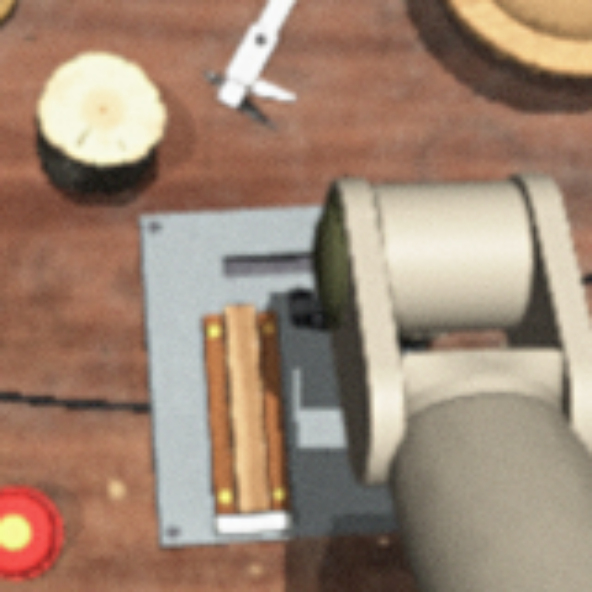

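{"api": "carry_out", "payload": {
  "targets": [
    [[1,3,0.2,0,0,0,0],[1,6,0.4,0,0,0,0],[1,9,0.5,0,0,0,0],[1,11,0.7,0,0,0,0],[1,12,0.7,0,0,0,0],[1,13,0.8,0,0,0,0]]
  ]
}}

```text
time_s: 6.03
position: [0.6006, 0.1386, 0.0744]
tool_rot: [[0.998, -0.0, -0.061], [0.061, 0.0, 0.998], [-0.0, -1.0, 0.0]]
ft_force: [-2.9, 0.2, 1.3]
grip_width: -0.0003
```

{"api": "carry_out", "payload": {
  "targets": [
    [[1,1,0.1,0,0,0,0],[1,1.5,0.1,0,0,0,0]]
  ]
}}

```text
time_s: 6.2
position: [0.6022, 0.1387, 0.0743]
tool_rot: [[0.998, -0.0, -0.061], [0.061, 0.0, 0.998], [-0.0, -1.0, 0.0]]
ft_force: [-3.4, 0.5, 1.9]
grip_width: -0.0001
```

{"api": "carry_out", "payload": {
  "targets": [
    [[1,1,0.1,0,0,0,0]]
  ]
}}

```text
time_s: 6.28
position: [0.603, 0.1388, 0.0743]
tool_rot: [[0.998, -0.0, -0.061], [0.061, -0.0, 0.998], [-0.0, -1.0, 0.0]]
ft_force: [-3.8, 0.5, 2.5]
grip_width: -0.0
```

{"api": "carry_out", "payload": {
  "targets": [
    [[1,1,0.1,0,0,0,0]]
  ]
}}

```text
time_s: 6.37
position: [0.6042, 0.1389, 0.0743]
tool_rot: [[0.998, -0.0, -0.061], [0.061, 0.0, 0.998], [-0.0, -1.0, 0.0]]
ft_force: [-4.0, 0.6, 1.3]
grip_width: -0.0
```

{"api": "carry_out", "payload": {
  "targets": [
    [[1,1,0.1,0,0,0,0]]
  ]
}}

```text
time_s: 6.45
position: [0.6052, 0.139, 0.0743]
tool_rot: [[0.998, -0.0, -0.061], [0.061, -0.0, 0.998], [-0.0, -1.0, -0.0]]
ft_force: [-3.3, 0.3, 2.3]
grip_width: -0.0002
```

{"api": "carry_out", "payload": {
  "targets": [
    [[1,1,0.1,0,0,0,0]]
  ]
}}

```text
time_s: 6.53
position: [0.6062, 0.1391, 0.0743]
tool_rot: [[0.998, -0.0, -0.061], [0.061, 0.0, 0.998], [-0.0, -1.0, 0.0]]
ft_force: [-3.5, 0.4, 1.3]
grip_width: 0.0001
```

{"api": "carry_out", "payload": {
  "targets": [
    [[1,1,0.1,0,0,0,0]]
  ]
}}

```text
time_s: 6.62
position: [0.6072, 0.1392, 0.0743]
tool_rot: [[0.998, -0.0, -0.061], [0.061, -0.0, 0.998], [-0.0, -1.0, -0.0]]
ft_force: [-4.1, 0.3, 1.1]
grip_width: -0.0001
```

```bash
python3 - <<'E'
from rig import env,get_image
import cv2
d=get_image("scene"); im=cv2.cvtColor(d["img"],cv2.COLOR_RGB2BGR)
cv2.imwrite("pics/scene5.png",cv2.resize(im[190:270,290:370],None,fx=7,fy=7,interpolation=cv2.INTER_CUBIC))
d=get_image("wrist"); im=cv2.cvtColor(d["img"],cv2.COLOR_RGB2BGR)
cv2.imwrite("pics/wrist5.png",im)
from h import *
p=np.load("p.npy");c,s=np.cos(p[2]),np.sin(p[2])
for x in(74,78,80,82):
  # right edge/left edge of knob flange: project flange circle at z=.044
  a=np.linspace(0,2*np.pi,73)
  o=np.c_[x/1000+.024*np.cos(a),-.05+.024*np.sin(a)]
  P=np.c_[p[0]+c*o[:,0]-s*o[:,1],p[1]+s*o[:,0]+c*o[:,1],np.full(73,.041)]
  q=(proj("scene",P)-[290,190]+.5)*7-.5
  print(x,q.max(0),q.min(0))
E
```

```text
74 [402.03793557 388.15017408] [234.83239769 281.30993387]
78 [410.40535006 381.55067436] [243.53885908 275.22788433]
80 [414.57412269 378.26290221] [247.8766551  272.19744846]
82 [418.73298625 374.98307659] [252.20420991 269.17403911]
```

View pics/scene5.png

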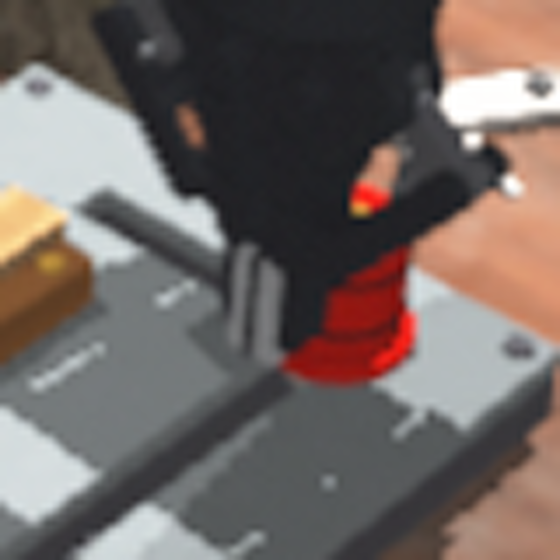

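View pics/wrist5.png

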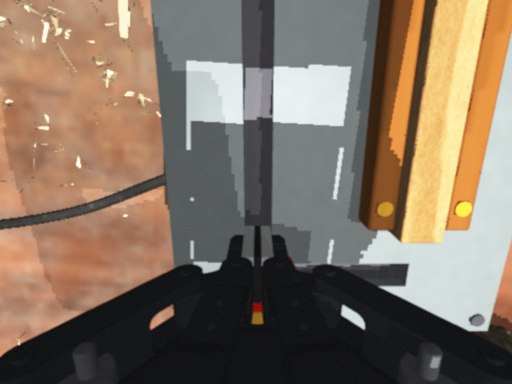

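{"api": "carry_out", "payload": {
  "targets": [
    [[1,1,0.1,0,0,0,0]]
  ]
}}

```text
time_s: 6.8
position: [0.6079, 0.1392, 0.0743]
tool_rot: [[0.998, -0.001, -0.061], [0.061, -0.0, 0.998], [-0.001, -1.0, -0.0]]
ft_force: [-8.1, -0.6, 6.4]
grip_width: -0.0001
```

{"api": "carry_out", "payload": {
  "targets": [
    [[1,1,0.1,0,0,0,0]]
  ]
}}

```text
time_s: 6.88
position: [0.608, 0.1393, 0.0744]
tool_rot: [[0.998, -0.003, -0.061], [0.061, -0.0, 0.998], [-0.003, -1.0, -0.0]]
ft_force: [-13.5, -0.9, 9.3]
grip_width: -0.0003
```

{"api": "carry_out", "payload": {
  "targets": [
    [[1,-3,-0.2,0,0,0,0],[1,-12,-0.7,0,0,0,0],[1,-20,-1.2,0,0,0,0],[1,-20,-1.2,10,0,0,0],[1,-20,-1.2,40,0,0,0],[1,-20,-1.2,70,0,0,0],[1,-20,-1.2,90,0,0,0],[1,-20,-1.2,90,0,0,0]]
  ]
}}

```text
time_s: 7.55
position: [0.5913, 0.1383, 0.1699]
tool_rot: [[0.998, 0.01, -0.061], [0.061, 0.0, 0.998], [0.01, -1.0, -0.0]]
ft_force: [0.7, -0.3, 1.4]
grip_width: 0.0001
```

```bash
python3 - <<'E'
from rig import env,get_image
import cv2
d=get_image("scene"); im=cv2.cvtColor(d["img"],cv2.COLOR_RGB2BGR)
cv2.imwrite("pics/scene6.png",cv2.resize(im[120:270,240:420],None,fx=4,fy=4,interpolation=cv2.INTER_CUBIC))
E
```

```text
(no output)
```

View pics/scene6.png

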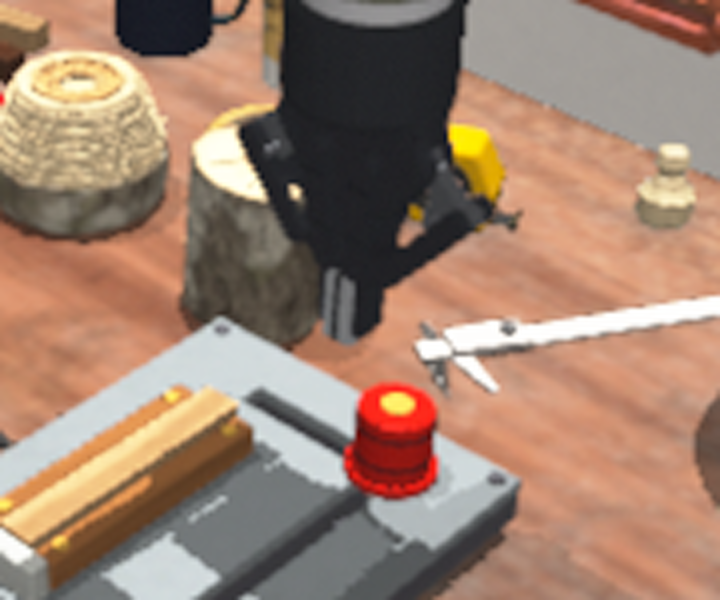

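{"api": "carry_out", "payload": {
  "targets": [
    [[1,5,-8,0,0,0,-6],[1,10,-16,0,0,0,-12],[1,15,-24,0,0,0,-18],[1,20,-30,0,0,0,-24],[1,25,-36,0,0,0,-30],[1,30,-42,0,0,0,-36],[1,35,-42,0,0,0,-42],[1,40,-42,0,0,0,-48],[1,45,-42,0,0,0,-54],[1,48.5,-42,0,0,0,-60],[1,48.5,-42,0,0,0,-66],[1,48.5,-42,0,0,0,-72],[1,48.5,-42,0,0,0,-78],[1,48.5,-42,0,0,0,-84],[1,48.5,-42,0,0,0,-90],[1,48.5,-42,0,0,0,-90],[1,48.5,-42,0,0,0,-90],[1,48.5,-42,0,0,0,-90]]
  ]
}}

```text
time_s: 9.1
position: [0.6376, 0.0962, 0.1639]
tool_rot: [[0.064, -0.001, 0.998], [-0.998, 0.0, 0.064], [-0.0, -1.0, -0.001]]
ft_force: [0.3, 0.1, 0.3]
grip_width: 0.0001
```

{"api": "carry_out", "payload": {
  "targets": [
    [[1,1,0,-25,0,0,0],[1,1,0,-50,0,0,0],[1,1,0,-70,0,0,0],[1,1,0,-80,0,0,0],[1,1,0,-86,0,0,0],[1,1,0,-90,0,0,0],[1,1,0,-90,0,0,0],[1,1,0,-90,0,0,0]]
  ]
}}

```text
time_s: 9.77
position: [0.6391, 0.0962, 0.0753]
tool_rot: [[0.061, 0.002, 0.998], [-0.998, -0.0, 0.061], [0.0, -1.0, 0.002]]
ft_force: [0.8, -0.0, 1.1]
grip_width: -0.0004
```

```bash
python3 - <<'E'
from rig import env,get_image
import cv2
d=get_image("scene"); im=cv2.cvtColor(d["img"],cv2.COLOR_RGB2BGR)
cv2.imwrite("pics/scene7.png",cv2.resize(im[150:300,240:420],None,fx=4,fy=4,interpolation=cv2.INTER_CUBIC))
E
```

```text
(no output)
```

View pics/scene7.png

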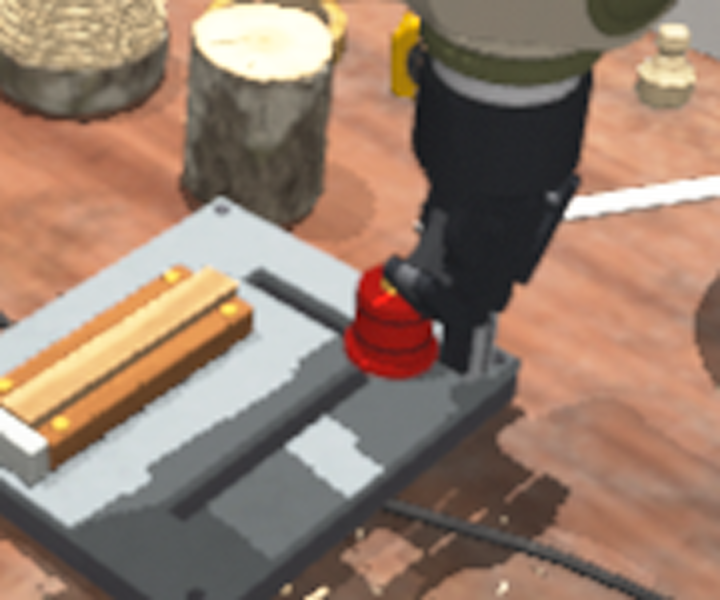

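{"api": "carry_out", "payload": {
  "targets": [
    [[1,-0.3,5,0,0,0,0],[1,-0.6,10,0,0,0,0],[1,-0.8,13,0,0,0,0],[1,-0.9,15,0,0,0,0],[1,-1,17,0,0,0,0],[1,-1.2,19,0,0,0,0],[1,-1.3,21,0,0,0,0],[1,-1.4,23,0,0,0,0],[1,-1.6,26,0,0,0,0],[1,-1.8,30,0,0,0,0]]
  ]
}}

```text
time_s: 10.65
position: [0.6369, 0.1253, 0.0748]
tool_rot: [[0.06, 0.0, 0.998], [-0.998, -0.002, 0.06], [0.002, -1.0, 0.0]]
ft_force: [-1.0, -5.2, 3.9]
grip_width: 0.0002
```

{"api": "carry_out", "payload": {
  "targets": [
    [[1,-0.2,4,0,0,0,0],[1,-0.5,8,0,0,0,0],[1,-0.7,12,0,0,0,0],[1,-1,16,0,0,0,0],[1,-1.2,20,0,0,0,0],[1,-1.5,24,0,0,0,0],[1,-1.7,28,0,0,0,0],[1,-2,32,0,0,0,0],[1,-2.2,36,0,0,0,0],[1,-2.4,40,0,0,0,0]]
  ]
}}

```text
time_s: 11.48
position: [0.6345, 0.1655, 0.0748]
tool_rot: [[0.061, 0.0, 0.998], [-0.998, -0.002, 0.061], [0.002, -1.0, -0.0]]
ft_force: [-1.9, -6.0, 3.5]
grip_width: -0.0001
```

```bash
python3 - <<'E'
from rig import env,get_image
import cv2
d=get_image("scene"); im=cv2.cvtColor(d["img"],cv2.COLOR_RGB2BGR)
cv2.imwrite("pics/scene8.png",cv2.resize(im[150:300,240:420],None,fx=4,fy=4,interpolation=cv2.INTER_CUBIC))
E
```

```text
(no output)
```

View pics/scene8.png

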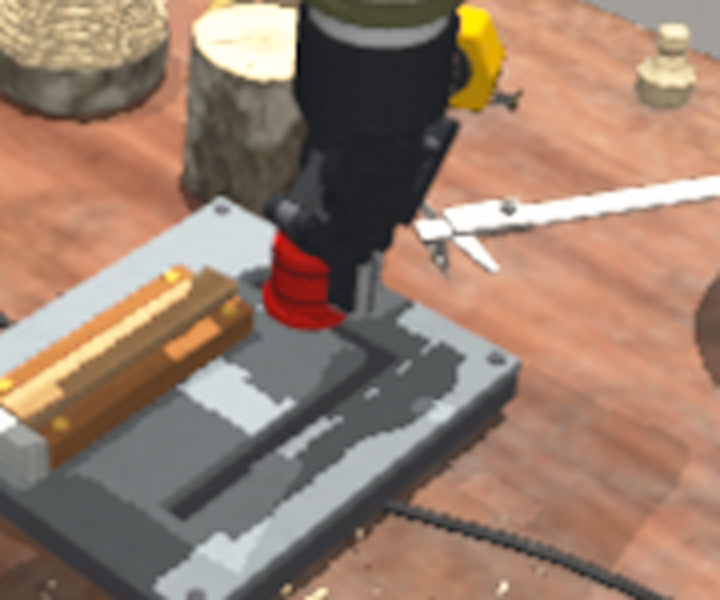

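{"api": "carry_out", "payload": {
  "targets": [
    [[1,-0.2,4,0,0,0,0],[1,-0.5,8,0,0,0,0],[1,-0.7,12,0,0,0,0],[1,-1,16,0,0,0,0],[1,-1.2,20,0,0,0,0],[1,-1.5,24,0,0,0,0],[1,-1.6,27,0,0,0,0],[1,-1.7,29,0,0,0,0],[1,-1.8,30,0,0,0,0]]
  ]
}}

```text
time_s: 12.28
position: [0.6326, 0.1955, 0.0748]
tool_rot: [[0.061, -0.0, 0.998], [-0.998, -0.002, 0.061], [0.002, -1.0, -0.0]]
ft_force: [-2.1, -7.4, 4.5]
grip_width: -0.0002
```

{"api": "carry_out", "payload": {
  "targets": [
    [[1,0,1,0,0,0,0]]
  ]
}}

```text
time_s: 12.37
position: [0.6326, 0.1963, 0.0748]
tool_rot: [[0.061, -0.0, 0.998], [-0.998, -0.002, 0.061], [0.002, -1.0, -0.0]]
ft_force: [-2.4, -7.1, 5.4]
grip_width: -0.0002
```

{"api": "carry_out", "payload": {
  "targets": [
    [[1,-0.1,1,0,0,0,0]]
  ]
}}

```text
time_s: 12.45
position: [0.6325, 0.1971, 0.0748]
tool_rot: [[0.061, -0.0, 0.998], [-0.998, -0.002, 0.061], [0.002, -1.0, -0.0]]
ft_force: [-2.1, -11.0, 6.0]
grip_width: -0.0
```

{"api": "carry_out", "payload": {
  "targets": [
    [[1,-0.1,1,0,0,0,0]]
  ]
}}

```text
time_s: 12.53
position: [0.6326, 0.1974, 0.075]
tool_rot: [[0.06, 0.0, 0.998], [-0.998, -0.003, 0.06], [0.003, -1.0, -0.0]]
ft_force: [-2.5, -14.3, 7.3]
grip_width: 0.0001
```

{"api": "carry_out", "payload": {
  "targets": [
    [[1,0,0.8,0,0,0,0],[1,0,0.8,0,0,0,0]]
  ]
}}

```text
time_s: 12.7
position: [0.6327, 0.1975, 0.0751]
tool_rot: [[0.06, -0.0, 0.998], [-0.998, -0.004, 0.06], [0.004, -1.0, -0.0]]
ft_force: [-3.3, -14.9, 6.6]
grip_width: 0.0001
```

Stopped at the end. Back off along −y', lift, and look.

{"api": "carry_out", "payload": {
  "targets": [
    [[1,0.2,-4,0,0,0,0],[1,0.8,-14,0,0,0,0],[1,1.5,-25,0,0,0,0],[1,2,-32,0,0,0,0],[1,2,-32,10,0,0,0],[1,2,-32,40,0,0,0],[1,2,-32,80,0,0,0],[1,2,-32,120,0,0,0],[1,2,-32,160,0,0,0],[1,-20,-60,180,0,0,0],[1,-60,-80,180,0,0,0],[1,-100,-90,180,0,0,0],[1,-140,-90,180,0,0,0],[1,-180,-90,180,0,0,0],[1,-220,-90,180,0,0,0],[1,-240,-90,180,0,0,0],[1,-240,-90,180,0,0,0],[1,-240,-90,180,0,0,0]]
  ]
}}

```text
time_s: 14.2
position: [0.392, 0.1101, 0.2555]
tool_rot: [[0.061, 0.002, 0.998], [-0.998, 0.0, 0.061], [-0.0, -1.0, 0.002]]
ft_force: [0.2, 0.3, 0.2]
grip_width: -0.0001
```

```bash
python3 - <<'E'
from rig import env,get_image
import cv2
from h import *
d=get_image("scene"); im=cv2.cvtColor(d["img"],cv2.COLOR_RGB2BGR)
cv2.imwrite("pics/scene9.png",im);cv2.imwrite("pics/s9.png",cv2.resize(im[170:320,210:375],None,fx=4,fy=4,interpolation=cv2.INTER_CUBIC))
d=get_image("top"); im=cv2.cvtColor(d["img"],cv2.COLOR_RGB2BGR)
cv2.imwrite("pics/t9.png",cv2.resize(im[140:260,250:370],None,fx=5,fy=5,interpolation=cv2.INTER_CUBIC))
p=np.load("p.npy");c,s=np.cos(p[2]),np.sin(p[2])
for x,y in((80,30),(80,35),(80,36.5)):
  P=[p[0]+(c*x-s*y)/1000,p[1]+(s*x+c*y)/1000,.08]
  print(y,(proj("scene",P)-[210,170]+.5)*4-.5,(proj("top",P)-[250,140]+.5)*5-.5)
o=env.observe();print(o["time_s"],o["ft_force"],o["position"])
E
```

```text
30 [[392.621393   138.81905279]] [[236.23949481 146.82702217]]
35 [[385.35105164 134.91165619]] [[226.83000664 147.33799896]]
36.5 [[383.17865291 133.74411494]] [[224.00664086 147.49132019]]
14.3 [ 0.45177579 -0.03749721  0.6242073 ] [0.39325286 0.10996101 0.25487027]
```

View pics/s9.png

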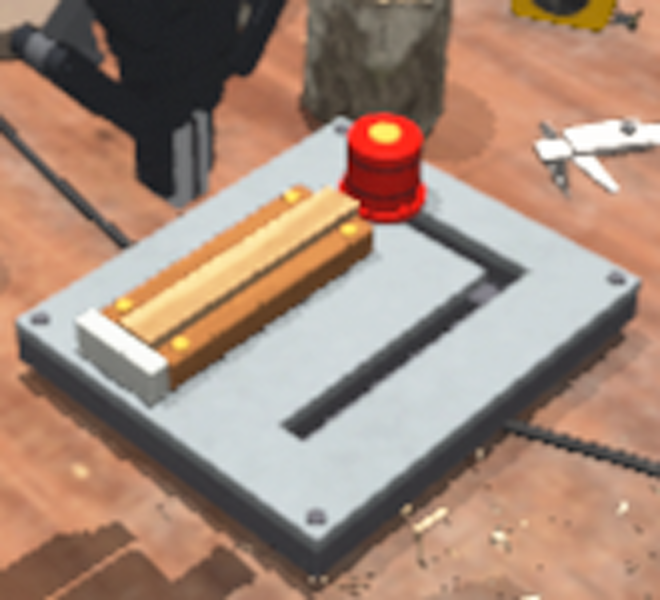

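View pics/t9.png

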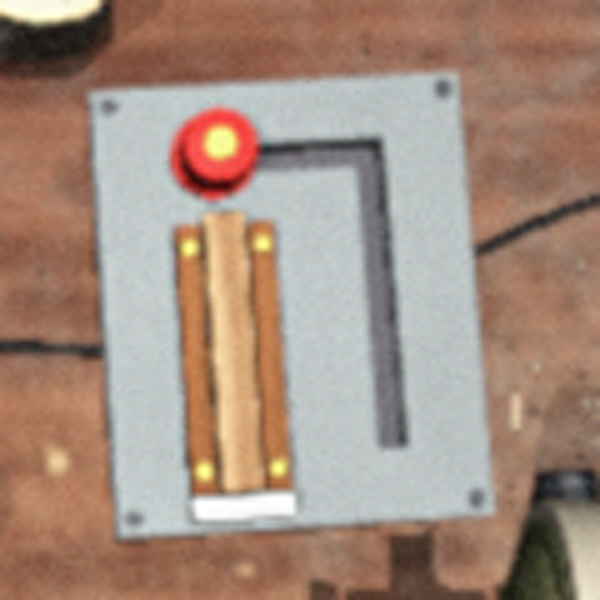

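View pics/scene9.png

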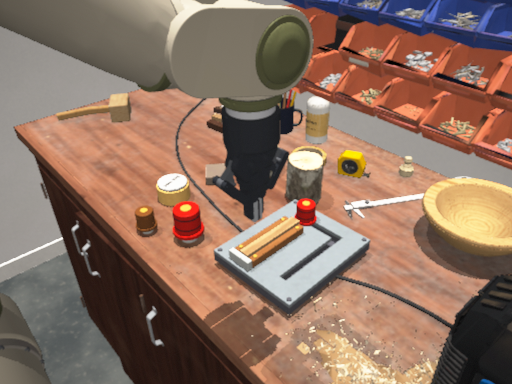

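The pictures show the knob's yellow dot at the home position: (386,131) in the scene crop and (220,143) in the top crop. The blank's end is at the same pixels as before.

```bash
python3 -c "
from rig import env
print(env.close_job(), env.observe()['time_s'])"
```

```text
the job is handed in; nothing more can be done
the job is handed in; nothing more can be done
```

The red stop knob is home at the closed end of the short slot, in front of the open end of the blank. The job was handed in at about 14.3 s of the 54 s allowed.

- **Pushes:** With closed fingertips I pushed the knob along the long slot until it stopped at the corner, where the force rose from about 4 N to 13.5 N. I backed off, lifted, turned the tool 90° and pushed from the other side along the short slot. It stopped dead at the end, where the force levelled off at about 15 N. I then withdrew and moved clear.
- **Final checks:** Both cameras put the knob within about 2 mm of the end position, which is as good as the calibration. The top view put it slightly past the nominal end, by no more than the calibration error. The blank's end is at the same pixels as at the start, the log, tin and block look unmoved, and the wrist force is back near zero. No check failed. The hand-in gave no verdict.

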